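# Unlatch a weight case with a pop-out T-handle

## Robot

A 6-joint arm with a two-finger parallel gripper is mounted at the origin on the work surface. World frame = base frame: x ahead of the robot, y to its left, z up, the work surface at z = 0. Lengths are in m, angles in rad, forces in N, time in s.
With the tool pointing down it reaches from about 0.225 to 0.875 m from the base axis. Payload 3.4 kg.
Tool frame: the origin (TCP) lies at the very end of the fingers, on their centre line; the grasp point (between the pads) lies 19 mm behind it; z points along the fingers, y is the line along which they close (so a half turn about z gives the same grasp; the last joint's range is limited). The gripper opens to 85 mm and grips with 20 to 120 N. Pads are 22 mm wide; open, the fingers measure 114 mm over their backs; the gripper's body (76 mm by 85 mm) begins 54 mm behind the grasp point. The pads swing forward as they close: fully open they stand 13 mm farther back than shut.
Start: joints at [-1.465, 0.276, 1.505, -0, 1.361, -0.121], TCP at [0.129, -0.56, 0.231] pointing down, gripper open.
Joint ranges: [-2.89, 2.89], [-0.75, 2.08], [0.22, 2.7], [-1.18, 4.32], [0.11, 2.71], [-2.7, 2.7]. Speed limits (rad/s): [2.57, 2.57, 3.14, 3.14, 3.14, 3.14].

## Interface

Orientations are given as a unit quaternion [w, x, y, z].
In Python, from rig import manip, get_image, camera_info gives the robot as it stands. The module is installed in compiled form; this text tells all that it offers.
- The arm moves only by the shell command python3 -m crank 'ROWS' [FORCE]. ROWS is a JSON object of lists of equal length, an entry for each row: "translation": the shift along the tool's x, y, z in mm, a list of three; "roll": the turn about the tool's z in rad; "fingers": the opening, from 0 (shut) to 1 (fully open). A call has 1 to 8 rows; each row shifts and turns the commanded pose from where the row before left it, along the tool's axes as they then stand; what a row does not reach is not made up. A row lasts 1/10 s, in which the tool goes at most 50 mm and 8.59 degrees, less where a joint would pass 70% of its speed; a pose out of reach is approached as far as the arm can. A call is refused whole if a number of a shift passes 50 or a number of a turn 0.15, either way. A call with a gripper value outside its range is refused whole. The fingers move at their own pace and stop on an object; FORCE is the grip in N (left out, the last holds). Time passes only in rows, so rows that do not move let the fingers close. It gives the time, the measured TCP pose, the force, the opening and the grip force at its end, in the units of the state.
- manip.get_state(): the state, without advancing time (a new reading comes with each control period).
- get_image(name): name is "scene" or "top" or "wrist"; returns the picture (420x560x3 uint8, blue, green, red); there is no depth.
- camera_info(name): a dict with "mtx" (3x3 intrinsics, pixels), "D" ([k1, k2, p1, p2, k3] as OpenCV has them; the pictures are not rectified), "rvec" (rotation vector, rad) and "tvec" (3), from world to camera coordinates, as OpenCV has them. Camera axes: x right, y down, z forward; pixel columns grow to the right and rows downward; lengths in m; the calibration is good to about 2 mm. A picture is of the moment at which its call begins: read the wrist's pose just before it. camera_info takes no time and is no camera call; for the wrist camera it gives the pose at the moment of the call.
- manip.sign_off(): hands the job in; it is judged then, once.
The state is a dict: "clock": time; "qpos": joint angles; "qd": joint speeds; "effort": joint torques, N m; "position": TCP position; "ee_rot": TCP orientation; "contact_force": force on the tool from outside, world axes, zero at the start; "moment": the same for the moment, N m; "width": finger opening in m; "gripper_force": force on a finger pad.
Only numpy, scipy, OpenCV 4.12 (cv2) and the standard library are available. Lean on these libraries where they do the work, as an engineer would, in place of code of your own. Each camera call takes 0.05 s, during which the arm holds its last target. There are 200 camera calls.

## Task

Open the wooden weight case: gently press the red button in the middle of the black T-handle on its lid until the handle pops up, turn the handle anticlockwise (seen from above) until you feel it lean on its soft rubber end stop without forcing it past, and then use the handle to lift the front of the lid at least 8 cm, so that it stays up by itself. Let go, leaving the handle popped out and turned, and do not disturb the other things on the bench.

Things in the scene. Friction and masses are not known exactly. Their poses are not given: they have to be found in the camera images.
- case: Light wooden weight case, 270 (its x) by 330 (its y) mm, 110 mm high without its lid, fixed to the bench. Origin: centre of its underside. Its -x side is its front, facing the robot; it may be turned some 17 degrees.
- lock (a point): Point of the lid's upper face on the upright axis of the T-handle, 65 mm behind the front edge; axes as the lid's (x front to hinge, y left, z up out of the lid). The lock sits on a gasket, 0 to 10 mm higher than nominal, differently each time. Nominal heights: steel base plate 116 x 64 mm, top 4 mm; two cheeks along x, 80 long, 8 thick, inner faces 11 mm either side of the axis, top 16 mm.
- bar_nominal (a point): Fixed in the lid, 12 mm above lock: where the middle of the black T-bar lies when shut, if the gasket adds nothing (really 0 to 10 mm higher; 30 mm more when popped out). The bar is round, 16 mm thick, 92 mm long with round ends, along the lid's x when shut; pushed in between the cheeks it cannot turn.
- button_nominal (a point): Fixed in the lid, 28 mm above lock: where the centre of the top of the red button lies, handle in and button not pressed, if the gasket adds nothing (really 0 to 10 mm higher; 30 mm more when popped out). The button is round, 12 mm across, standing 8 mm out of the middle of the bar.
- case_hinge (a point): Middle of the lid's hinge line, which runs along the case's y at the back upper edge of the case (135 mm behind the case's origin, 110 mm up). The lock point lies 200 mm in front of it and 15 mm above it when shut.
- lid (a joint): Opening angle of the lid, rad: 0 shut, up to 1.2; the front rises. Lid 270 x 330 x 15 mm, about 0.5 kg with the lock; its stiff hinge holds it where it is left; lifting it by the handle takes about 9 N. The latch keeps it shut (but for some 3 degrees of play) until the handle has been turned.
- tee_pop (a joint): How far the T-handle has popped out, m: 0 pushed in (caught), 0.030 fully out. The button goes 6 mm into the bar, against 1 N at first, 4.5 N fully in; the catch lets go at about 4 mm. A 10 N spring (5 N when out) then drives the bar up after the withdrawing finger. Over 18 N on the lock before the handle is out damages the catch.
- tee_turn (a joint): Angle of the T-handle, rad: 0 shut (bar along the lid's x), growing anticlockwise seen from above; turns with about 0.12 N m of friction and stays where it is left. The tongue leaves its keeper at about 0.6; the rubber end stop is met somewhere between 0.75 and 1.45, differently each time.
- end_stop: Small steel pin under the lid, out of sight, fixed to it; origin on the handle's axis in the lid's underside. A rubber lug under the handle, 35 mm from the axis, comes up against it. Turning on squashes the rubber by 0.1 rad per 1 N m (29 N at the pin). The stop counts as reached at 4 N on the pin (0.14 N m over the friction) for 0.2 s; 22 N (0.77 N m over it) tears the rubber.
- calibrator: Bystander: blue and grey handheld calibrator, 190 x 95 x 34 mm, with a black 60 mm high sensor head; lies left of the case. Origin: centre of its underside.
- weight_brass: Bystander: brass knob weight, 48 mm across, 66 mm high, standing right of the case. Origin: centre of its underside.
- weight_steel: Bystander: steel knob weight, 41 mm across, 56 mm high, standing right of the case. Origin: centre of its underside.
- fluid_bottle: Bystander: white bottle with blue cap, 56 mm across, 130 mm high. Origin: centre of its underside.
- screwdriver: Bystander: screwdriver with red handle lying on the bench in front of the case. Origin: under its middle.

How it is judged:
On the way, in this order (a step that is already met when the one before it is completed fails the run):
1. the handle has popped out (value of joint tee_pop above 0.024 m), for 0.2 s.
2. the popped-out handle has been turned up to its rubber stop (leaning on it with 4 N or more) (value of joint tee_pop above 0.024 m and value of joint tee_turn above 0.65 rad and contact force between end_stop and anything else above 4 N), for 0.2 s.
3. the lid is lifted (value of joint lid above 0.26 rad), for 0.2 s.
At the end, for the whole second after the job is handed in: The lid stands open by itself by more than 0.26 rad (front edge raised about 70 mm or more) and at rest (under 0.05 rad/s), with the handle popped out (over 24 mm) and turned (over 0.65 rad) (value of joint lid above 0.26 rad and value of joint tee_pop above 0.024 m and value of joint tee_turn above 0.65 rad and velocity of joint lid between -0.05 and 0.05 rad/s); the robot touches nothing.
It fails at once if pushing on the lock or case harder than 18 N before the handle is out (contact force between the fingers and case above 18 N and value of joint tee_pop below 0.015 m).
It fails at once if the handle forced past its stop (over 22 N on the pin) (contact force between end_stop and anything else above 22 N).
It fails at once if a bystander moved by more than 30 mm (distance of any of calibrator, weight_brass, weight_steel, fluid_bottle, screwdriver from where it was at the start of the episode above 0.03 m).
It also fails if it takes over 72 s, if anything falls off the work surface, if the arm or the gripper's body presses on something with over 40 N, if the wrist force passes 120 N, or if a joint passes its speed limit or range.

## Working session

There is one attempt and no reset: what is moved stays moved. The work goes in short steps, Python scripts to look and compute and a shell command to move; the robot and the scene stay as the last step left them, time stands still between calls to the robot, and variables do not carry over. Pictures are saved under pics/ and viewed, at most 10 in all, crops included, and the job is handed in when it is done.

```bash
mkdir -p pics; cat > h.py <<'E'
import numpy as np, cv2
from rig import manip, get_image, camera_info
def ray(ci,uv):
    K=np.array(ci["mtx"],float);D=np.array(ci["D"],float)
    R=cv2.Rodrigues(np.array(ci["rvec"],float))[0];t=np.array(ci["tvec"],float).ravel()
    p=cv2.undistortPoints(np.array(uv,float).reshape(1,1,2),K,D).ravel()
    d=R.T@np.array([p[0],p[1],1]);return -R.T@t,d/np.linalg.norm(d)
def onz(ci,uv,z):
    c,d=ray(ci,uv);return c+d*(z-c[2])/d[2]
def tri(a,b):
    (c1,d1),(c2,d2)=a,b
    s=np.linalg.lstsq(np.c_[d1,-d2],c2-c1,rcond=None)[0]
    p,q=c1+s[0]*d1,c2+s[1]*d2
    return (p+q)/2,np.linalg.norm(p-q)
E
python3 - <<'E'
from h import *
a=get_image("top");b=get_image("scene")
cv2.imwrite("pics/top.png",a);cv2.imwrite("pics/scene.png",b)
s=manip.get_state();print(s)
E
```

```text
{'clock': 0.1, 'qpos': array([-1.46503209e+00,  2.76529654e-01,  1.50601955e+00,  1.93868166e-05,
        1.36069921e+00, -1.20980118e-01]), 'qd': array([-0.00174796, -0.00190204, -0.00495299,  0.00068392, -0.00080787,
        0.00052175]), 'effort': array([ 1.65179656e-03, -4.17698872e+01, -2.46404725e+01, -1.80509278e-04,
        5.81931658e-03,  1.71625658e-05]), 'position': array([ 0.12922575, -0.5598023 ,  0.23052222]), 'ee_rot': array([-8.27783822e-04,  9.93580144e-01,  1.13127413e-01,  1.57767044e-05]), 'contact_force': array([-0.66167046,  0.09231186, -0.03014751]), 'moment': array([-0.05431966, -0.00056581, -0.02595811]), 'gripper_force': 0.0, 'width': 0.08541096057733648}
```

View pics/top.png

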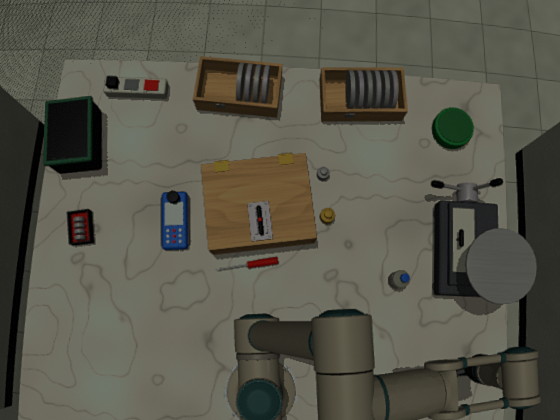

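View pics/scene.png

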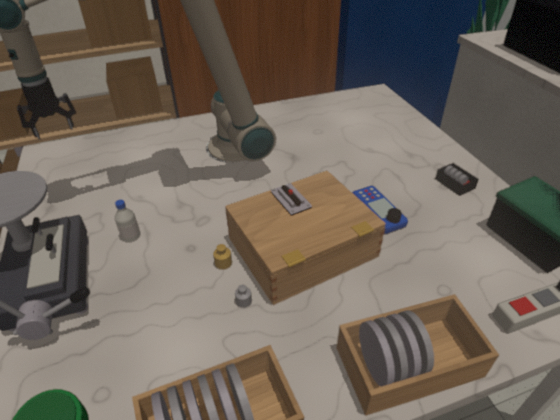

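The top view shows the case, with lid corners near (201,163), (305,155), (316,242) and (208,252), and the lock near (261,220). In the scene view the lock is near (290,194).

```bash
python3 - <<'E'
from h import *
R={}
for n,(x0,y0,x1,y1) in {"top":(240,195,285,245),"scene":(268,175,320,220)}.items():
    im=cv2.imread(f"pics/{n}.png").astype(int);c=im[y0:y1,x0:x1]
    m=(c[...,2]>1.8*c[...,1]+10)&(c[...,2]>1.8*c[...,0]+10)
    ys,xs=np.nonzero(m);print(n,m.sum(),xs.mean()+x0,ys.mean()+y0,xs.std(),ys.std())
    R[n]=ray(camera_info(n),(xs.mean()+x0,ys.mean()+y0))
    d=(c.max(2)<60).astype(np.uint8);ct=max(cv2.findContours(d,0,1)[0],key=cv2.contourArea)
    print(cv2.minAreaRect(ct),d.sum())
print(tri(R["top"],R["scene"]))
ci=camera_info("top")
for p in [(201,163),(305,155),(316,242),(208,252)]: print(onz(ci,p,.125))
print("bar ends",onz(ci,(259,206),.14),onz(ci,(262,235),.14))
E
```

```text
top 19 259.57894736842104 218.89473684210526 1.0913916501751433 1.372463664253189
((19.615854263305664, 25.04268455505371), (30.258241653442383, 5.411145210266113), 83.6598129272461) 189
scene 13 289.7692307692308 191.23076923076923 1.049090899768143 1.0490908997681427
((23.1235294342041, 19.89411735534668), (24.079280853271484, 4.664004325866699), 49.39870071411133) 85
(array([0.5195328 , 0.0319839 , 0.15257016]), np.float64(0.002150389323875022))
[0.68945817 0.22798757 0.125     ]
[ 0.73505821 -0.09315259  0.125     ]
[ 0.46485357 -0.13986784  0.125     ]
[0.41432287 0.18191731 0.125     ]
bar ends [0.56138482 0.03792054 0.14      ] [0.47386415 0.02302682 0.14      ]
```

```bash
cat >> h.py <<'E'
from scipy.spatial.transform import Rotation as Rn
def tool():
    s=manip.get_state();q=s["ee_rot"];R=Rn.from_quat([q[1],q[2],q[3],q[0]]).as_matrix()
    return s,R,np.array(s["position"])
def go(target,yaw=None):
    s,R,p=tool();y=np.arctan2(R[1,0],R[0,0])
    print("pos",p.round(4),"yaw %.4f"%y,"shift mm",(R.T@(np.array(target)-p)*1e3).round(1),"roll",None if yaw is None else round(y-yaw,4))
E
python3 - <<'E'
from h import *
s,R,p=tool();ci=camera_info("wrist")
Rc=cv2.Rodrigues(np.array(ci["rvec"],float))[0];c=-Rc.T@np.array(ci["tvec"],float).ravel()
print("cam in tool",R.T@(c-p),"axes",(R.T@Rc.T).round(3),ci["mtx"])
go([.46,.02,.33],.16)
E
```

```text
cam in tool [ 6.60251487e-02 -9.29907642e-05 -1.42391004e-01] axes [[ 0.    -0.966 -0.26 ]
 [ 1.     0.     0.001]
 [-0.001 -0.26   0.966]] [[313.57911222   0.         277.50151806]
 [  0.         313.57911222 206.60835925]
 [  0.           0.           1.        ]]
pos [ 0.1292 -0.5598  0.2305] yaw 0.2267 shift mm [ 452.7 -490.8  -98.6] roll 0.0667
```

```bash
python3 -m crank '{"translation":[[0,0,-40],[0,0,-40],[31,-34,0],[31,-34,0],[31,-34,0],[31,-34,0],[31,-34,0],[31,-34,0]],"roll":[0,0,0.01,0.01,0.01,0.01,0.01,0.01],"fingers":[1,1,0.6,0.4,0.2,0,0,0]}' 20 && python3 -m crank '{"translation":[[31,-34,0],[31,-34,0],[31,-34,0],[31,-34,0],[31,-34,0],[31,-34,0],[0,0,0],[0,0,0]],"roll":[0.01,0,0,0,0,0,0,0],"fingers":[0,0,0,0,0,0,0,0]}'; python3 -c "
from h import *
go([.46,.02,.31],.16);s=manip.get_state();print(s['qpos'])"
```

```text
clock: 0.9
position: [0.271, -0.3213, 0.311]
ee_rot: [-0.0, 0.997, 0.083, 0.0]
contact_force: [0.2, -0.1, 0.4]
width: 0.0001
gripper_force: 0.0
clock: 1.7
position: [0.422, -0.0915, 0.3108]
ee_rot: [0.0, 0.997, 0.08, -0.001]
contact_force: [-0.4, -0.4, -0.1]
width: 0.0001
gripper_force: 0.0
pos [ 0.422  -0.0915  0.3108] yaw 0.1600 shift mm [  55.3 -104.     0.8] roll 0.0
[-3.74270843e-01  1.76920099e-02  1.62634815e+00 -7.82876512e-04
  1.49872626e+00  1.03654013e+00]
```

```bash
python3 -m crank '{"translation":[[18,-35,0],[18,-35,0],[19,-34,0],[0,0,0],[0,0,0],[0,0,0]],"roll":[0,0,0,0,0,0],"fingers":[0,0,0,0,0,0]}'; python3 - <<'E'
from h import *
go([.517,.033,.3]);ci=camera_info("wrist");im=get_image("wrist");cv2.imwrite("pics/w1.png",im)
R=cv2.Rodrigues(np.array(ci["rvec"],float))[0]
c=im.astype(int);m=((c[...,2]>1.8*c[...,1]+10)&(c[...,2]>1.8*c[...,0]+10)).astype(np.uint8)
n,l,st,ce=cv2.connectedComponentsWithStats(m)
for i in range(1,n):
    if st[i,4]>30: print(st[i],ce[i],onz(ci,ce[i],.155))
E
```

```text
clock: 2.3
position: [0.4596, 0.0171, 0.3111]
ee_rot: [0.001, 0.997, 0.077, -0.0]
contact_force: [0.1, 0.2, -0.3]
width: -0.0005
gripper_force: 0.0
pos [0.4596 0.0171 0.3111] yaw 0.1545 shift mm [59.1 -6.9 11. ] roll None
[264 120  14  14 167] [270.53892216 126.48502994] [0.52009672 0.03266943 0.155     ]
[ 56 142   7   6  31] [ 59.03225806 144.35483871] [0.47374454 0.22664764 0.155     ]
[ 235  197   69   18 1011] [269.69040554 205.77546983] [0.44506739 0.02225118 0.155     ]
```

View pics/w1.png

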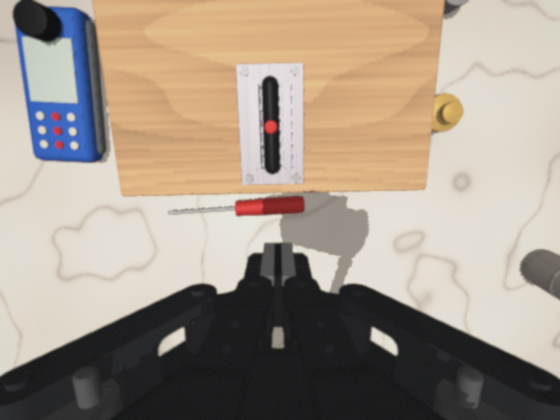

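The wrist view shows the button at (270.5,126.5), the bar running from (269,77) to (272,173), and the screwdriver in front of the case at (270,206).

```bash
python3 - <<'E'
from h import *
ci=camera_info("wrist");c=cv2.imread("pics/w1.png")[60:190,255:288].max(2)
ct=max(cv2.findContours((c<70).astype(np.uint8),0,1)[0],key=cv2.contourArea)
pts=ct[:,0,:]+[255,60];w=np.array([onz(ci,p,.143)[:2] for p in pts]);r=cv2.minAreaRect((w*1e3).astype(np.float32));b=cv2.boxPoints(r)
e=max([(b[1]-b[0]),(b[2]-b[1])],key=np.linalg.norm);print(r,np.arctan2(e[1],e[0]),np.arctan(e[1]/e[0]))
go([.520,.0325,.18],np.arctan(e[1]/e[0]))
E
```

```text
((543.4147338867188, 36.90658187866211), (41.39439392089844, 13.94182014465332), 10.563913345336914) 0.18437533 0.18437535
pos [0.4597 0.0172 0.3112] yaw 0.1542 shift mm [ 62.1  -6.  131.2] roll -0.0302
```

```bash
python3 -m crank '{"translation":[[31,-3,20],[31,-3,20],[0,0,40],[0,0,36],[0,0,12],[0,0,0],[0,0,0]],"roll":[-0.02,0,0,0,0,0,0],"fingers":[0,0,0,0,0,0,0]}' && python3 -c "
from h import *
go([.52,.0325,.165],.172)"
```

```text
clock: 3.05
position: [0.5213, 0.0343, 0.1848]
ee_rot: [0.0, 0.996, 0.088, 0.001]
contact_force: [-0.2, -0.0, 0.9]
width: -0.0
gripper_force: 0.0
pos [0.5213 0.0343 0.1848] yaw 0.1756 shift mm [-1.7  1.5 19.8] roll 0.0036
```

```bash
python3 -m crank '{"translation":[[-1.5,1.5,8],[0,0,5],[0,0,2],[0,0,2],[0,0,0]],"roll":[0,0,0,0,0],"fingers":[0,0,0,0,0]}'
```

```text
clock: 3.55
position: [0.519, 0.0335, 0.1662]
ee_rot: [0.0, 0.996, 0.088, -0.0]
contact_force: [-0.7, 0.1, -0.8]
width: 0.0001
gripper_force: 0.0
```

```bash
python3 -m crank '{"translation":[[0,0,2],[0,0,1],[0,0,0]],"roll":[0,0,0],"fingers":[0,0,0]}'
```

```text
clock: 3.85
position: [0.519, 0.0334, 0.1631]
ee_rot: [0.0, 0.996, 0.088, -0.0]
contact_force: [-0.2, 0.0, 0.7]
width: 0.0002
gripper_force: 0.0
```

```bash
for i in 1; do python3 -m crank '{"translation":[[0,0,1],[0,0,1],[0,0,0]],"roll":[0,0,0],"fingers":[0,0,0]}'; done
```

```text
clock: 4.15
position: [0.519, 0.0334, 0.1611]
ee_rot: [0.0, 0.996, 0.088, -0.0]
contact_force: [0.3, -0.4, 0.2]
width: -0.0002
gripper_force: 0.0
```

```bash
python3 -m crank '{"translation":[[0,0,1],[0,0,1],[0,0,0]],"roll":[0,0,0],"fingers":[0,0,0]}'
```

```text
clock: 4.45
position: [0.519, 0.0334, 0.1591]
ee_rot: [0.0, 0.996, 0.088, -0.0]
contact_force: [0.1, -0.0, -0.1]
width: -0.0002
gripper_force: 0.0
```

```bash
python3 -m crank '{"translation":[[0,0,1],[0,0,1],[0,0,0]],"roll":[0,0,0],"fingers":[0,0,0]}'
```

```text
clock: 4.75
position: [0.5192, 0.0333, 0.1576]
ee_rot: [0.0, 0.996, 0.088, 0.0]
contact_force: [-1.7, -0.2, 4.4]
width: -0.0004
gripper_force: 2.0
```

```bash
python3 -m crank '{"translation":[[0,0,1],[0,0,1],[0,0,0]],"roll":[0,0,0],"fingers":[0,0,0]}'
```

```text
clock: 5.05
position: [0.5192, 0.0333, 0.1554]
ee_rot: [0.0, 0.996, 0.088, 0.0]
contact_force: [-0.8, -0.9, 4.0]
width: 0.0003
gripper_force: 2.3
```

```bash
python3 -m crank '{"translation":[[0,0,1],[0,0,0]],"roll":[0,0],"fingers":[0,0]}'
```

```text
clock: 5.25
position: [0.5193, 0.0333, 0.1549]
ee_rot: [0.0, 0.996, 0.088, 0.0]
contact_force: [-2.2, -0.7, 9.2]
width: -0.0
gripper_force: 4.4
```

```bash
python3 -m crank '{"translation":[[0,0,0.7],[0,0,0]],"roll":[0,0],"fingers":[0,0]}'
```

```text
clock: 5.45
position: [0.5193, 0.0333, 0.1544]
ee_rot: [0.0, 0.996, 0.088, 0.0]
contact_force: [-0.9, -0.7, 8.9]
width: -0.0
gripper_force: 4.4
```

```bash
python3 -m crank '{"translation":[[0,0,-5],[0,0,-5],[0,0,-5],[0,0,0]],"roll":[0,0,0,0],"fingers":[0,0,0,0]}'
```

```text
clock: 5.85
position: [0.5193, 0.0333, 0.1694]
ee_rot: [0.0, 0.996, 0.088, 0.0]
contact_force: [-1.0, -0.2, 7.0]
width: -0.0
gripper_force: 3.3
```

The bar is following the finger up.

```bash
python3 -m crank '{"translation":[[0,0,-8],[0,0,-8],[0,0,-10],[0,0,-20],[0,0,-30],[0,0,-20],[-20,0,0],[0,0,0]],"roll":[0,0,0,0,0,0,0,0],"fingers":[0,0,0,0,0.7,0.7,0.7,0.7]}'; python3 - <<'E'
from h import *
s=manip.get_state();print(s['clock'],s['qpos'],s['moment']);ci=camera_info("wrist");im=get_image("wrist");cv2.imwrite("pics/w2.png",im)
c=im.astype(int);m=((c[...,2]>1.8*c[...,1]+10)&(c[...,2]>1.8*c[...,0]+10)).astype(np.uint8)
n,l,st,ce=cv2.connectedComponentsWithStats(m)
for i in range(1,n):
    if st[i,4]>60: print(st[i],ce[i],onz(ci,ce[i],.19))
go([.52,.0325,.165])
E
```

```text
clock: 6.65
position: [0.4977, 0.0299, 0.2655]
ee_rot: [-0.0, 0.996, 0.088, -0.0]
contact_force: [1.0, 0.2, -1.0]
width: 0.0582
gripper_force: 0.0
6.65 [-7.95345704e-02  1.41804341e-01  1.59758557e+00 -4.27379068e-05
  1.40282095e+00  1.31461149e+00] [-0.00915652  0.09460267 -0.00747954]
[271 176  17  19 267] [278.84644195 184.74157303] [0.52088682 0.03298608 0.19      ]
[236 243  74  10 584] [270.76541096 247.27054795] [0.47317953 0.03052502 0.19      ]
pos [0.4988 0.03   0.265 ] yaw 0.1766 shift mm [ 21.3   1.3 100. ] roll None
```

View pics/w2.png

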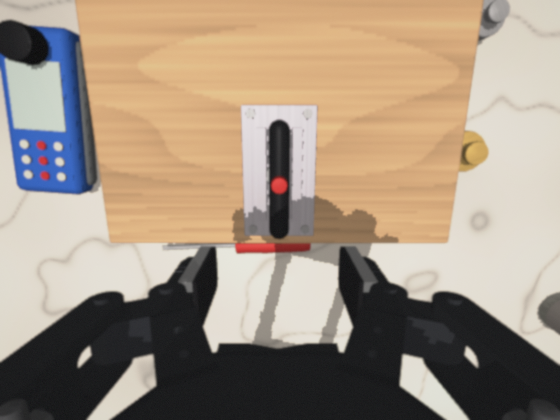

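The handle is popped out, with the button at (279,185) and the bar upright in the picture, aligned with tool x. The bar centre should be at about z 0.173.

```bash
python3 -m crank '{"translation":[[22,1,0],[0,0,40],[0,0,40],[0,0,18],[0,0,10],[0,0,0]],"roll":[0,0,0,0,0,0],"fingers":[0.7,0.7,0.7,0.7,0.7,0.7]}'; python3 -c "
from h import *
go([.5205,.0328,.157])"
```

```text
clock: 7.3
position: [0.5208, 0.0329, 0.155]
ee_rot: [-0.0, 0.996, 0.088, -0.002]
contact_force: [-0.5, 1.1, -0.5]
width: 0.0595
gripper_force: 0.0
pos [0.5208 0.0329 0.155 ] yaw 0.1767 shift mm [-0.3  0.  -2. ] roll None
```

```bash
python3 -m crank '{"translation":[[0,0,0],[0,0,0],[0,0,0],[0,0,0],[0,0,0],[0,0,0],[0,0,0]],"roll":[0,0,0,0,0,0,0],"fingers":[0.4,0.15,0,0,0,0,0]}' 60; python3 -c "
from h import *
go([.5205,.0328,.157]);print(manip.get_state()['moment'])"
```

```text
clock: 8.0
position: [0.522, 0.0331, 0.1572]
ee_rot: [-0.0, 0.996, 0.088, 0.001]
contact_force: [1.2, 2.0, 4.4]
width: 0.0136
gripper_force: 58.4
pos [0.522  0.0331 0.1572] yaw 0.1767 shift mm [-1.5  0.   0.2] roll None
[ 0.36761491 -0.12038949  0.05351503]
```

```bash
python3 - <<'E'
from h import *
im=get_image("wrist");cv2.imwrite("pics/w3.png",cv2.resize(im[180:420,150:410],None,fx=2.3,fy=2.3,interpolation=3))
E
```

```text
(no output)
```

View pics/w3.png

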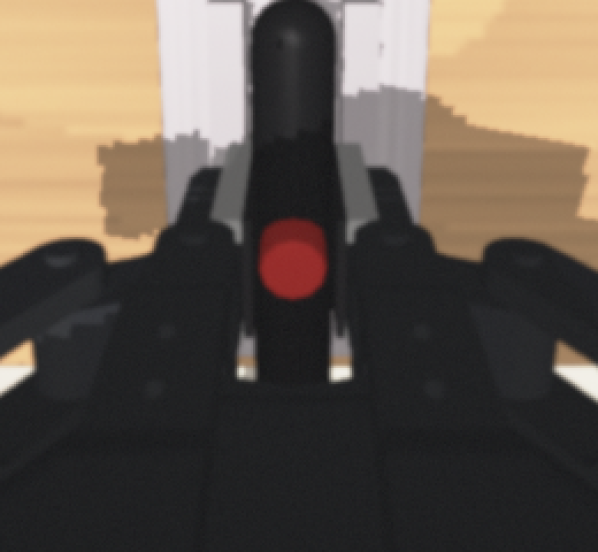

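The crop shows the bar held squarely between the grey pads, and the button standing free at crop (293,262). Next is turning anticlockwise, which is negative roll.

```bash
python3 -m crank '{"translation":[[0,0,0],[0,0,0],[0,0,0],[0,0,0],[0,0,0],[0,0,0],[0,0,0],[0,0,0]],"roll":[-0.08,-0.1,-0.1,-0.1,-0.1,-0.1,-0.06,0],"fingers":[0,0,0,0,0,0,0,0]}'; python3 -c "
from h import *
go([.5205,.0328,.157],.1767);s=manip.get_state();print(s['moment'],s['effort'][5])"
```

```text
clock: 8.85
position: [0.5213, 0.0342, 0.1566]
ee_rot: [-0.001, 0.918, 0.397, 0.001]
contact_force: [0.2, 5.9, 4.4]
width: 0.0136
gripper_force: 58.5
pos [0.5213 0.0342 0.1566] yaw 0.8170 shift mm [-1.6  0.4 -0.4] roll 0.6403
[ 0.91482285 -0.06535503 -0.02436722] -0.2150404080748558
```

```bash
cat > m.py <<'E'
from h import *
s,R,p=tool();print("MOM",s['moment'].round(3),"F",s['contact_force'].round(1),"j6",round(s['effort'][5],3),"yaw",round(np.arctan2(R[1,0],R[0,0]),4),p.round(4))
E
python3 -m crank '{"translation":[[0.7,-0.7,0],[0,0,0],[0,0,0],[0,0,0]],"roll":[-0.03,-0.03,0,0],"fingers":[0,0,0,0]}' >/dev/null; python3 m.py;python3 -m crank '{"translation":[[0,0,0],[0,0,0],[0,0,0]],"roll":[-0.03,-0.02,0],"fingers":[0,0,0]}' >/dev/null; python3 m.py
```

```text
MOM [ 0.898 -0.088 -0.023] F [0.1 5.9 4.5] j6 -0.037 yaw 0.8766 [0.5212 0.0344 0.1566]
MOM [ 0.934 -0.076 -0.112] F [-0.3  6.   4. ] j6 -0.155 yaw 0.9266 [0.5211 0.0345 0.1565]
```

```bash
python3 -m crank '{"translation":[[0,0,0],[0,0,0]],"roll":[-0.03,0],"fingers":[0,0]}' >/dev/null; python3 m.py
```

```text
MOM [ 0.975 -0.045 -0.092] F [0.3 4.6 4.8] j6 -0.171 yaw 0.9567 [0.521  0.0345 0.1565]
```

```bash
python3 -m crank '{"translation":[[0,0,0],[0,0,0]],"roll":[-0.03,0],"fingers":[0,0]}' >/dev/null; python3 m.py
```

```text
MOM [ 0.927  0.011 -0.06 ] F [-0.7  5.3  3.7] j6 -0.17 yaw 0.9867 [0.521  0.0346 0.1565]
```

```bash
python3 -m crank '{"translation":[[0,0,0],[0,0,0]],"roll":[-0.03,0],"fingers":[0,0]}' >/dev/null; python3 m.py
```

```text
MOM [ 0.972 -0.042 -0.044] F [0.1 4.9 4.8] j6 -0.17 yaw 1.0167 [0.5209 0.0345 0.1565]
```

```bash
cat >> m.py <<'E'
import sys
sys.exit(abs(s['effort'][5])>0.24)
E
python3 -m crank '{"translation":[[0,0,0],[0,0,0]],"roll":[-0.03,0],"fingers":[0,0]}' >/dev/null; python3 m.py && python3 -m crank '{"translation":[[0,0,0],[0,0,0]],"roll":[-0.03,0],"fingers":[0,0]}' >/dev/null && python3 m.py && python3 -m crank '{"translation":[[0,0,0],[0,0,0]],"roll":[-0.03,0],"fingers":[0,0]}' >/dev/null && python3 m.py && python3 -m crank '{"translation":[[0,0,0],[0,0,0]],"roll":[-0.03,0],"fingers":[0,0]}' >/dev/null && python3 m.py && python3 -m crank '{"translation":[[0,0,0],[0,0,0]],"roll":[-0.03,0],"fingers":[0,0]}' >/dev/null && python3 m.py && python3 -m crank '{"translation":[[0,0,0],[0,0,0]],"roll":[-0.03,0],"fingers":[0,0]}' >/dev/null && python3 m.py
```

```text
MOM [ 0.976 -0.04  -0.067] F [-1.2  5.6  5. ] j6 -0.17 yaw 1.0468 [0.5209 0.0346 0.1565]False
```

```bash
sed -i 's/sys.exit(.*/sys.exit(int(abs(s["effort"][5])>0.24))/' m.py
python3 -m crank '{"translation":[[0,0,0],[0,0,0]],"roll":[-0.03,0],"fingers":[0,0]}' >/dev/null; python3 m.py && python3 -m crank '{"translation":[[0,0,0],[0,0,0]],"roll":[-0.03,0],"fingers":[0,0]}' >/dev/null && python3 m.py && python3 -m crank '{"translation":[[0,0,0],[0,0,0]],"roll":[-0.03,0],"fingers":[0,0]}' >/dev/null && python3 m.py && python3 -m crank '{"translation":[[0,0,0],[0,0,0]],"roll":[-0.03,0],"fingers":[0,0]}' >/dev/null && python3 m.py && python3 -m crank '{"translation":[[0,0,0],[0,0,0]],"roll":[-0.03,0],"fingers":[0,0]}' >/dev/null && python3 m.py && python3 -m crank '{"translation":[[0,0,0],[0,0,0]],"roll":[-0.03,0],"fingers":[0,0]}' >/dev/null && python3 m.py
```

```text
MOM [ 0.952  0.034 -0.045] F [-1.1  6.7  4.2] j6 -0.17 yaw 1.0767 [0.5208 0.0346 0.1565]
MOM [ 1.014  0.063 -0.05 ] F [-0.4  5.9  5.1] j6 -0.17 yaw 1.1067 [0.5208 0.0347 0.1565]
MOM [ 1.008  0.035 -0.117] F [-0.7  6.1  4.8] j6 -0.17 yaw 1.1367 [0.5207 0.0347 0.1564]
MOM [ 1.074  0.013 -0.1  ] F [-0.5  5.8  5.5] j6 -0.17 yaw 1.1667 [0.5207 0.0347 0.1564]
MOM [ 1.016  0.073 -0.117] F [-1.6  5.4  5. ] j6 -0.17 yaw 1.1967 [0.5206 0.0347 0.1564]
MOM [ 1.009  0.089 -0.089] F [-0.1  6.2  4.4] j6 -0.17 yaw 1.2267 [0.5205 0.0348 0.1564]
```

```bash

python3 -m crank '{"translation":[[0,0,0],[0,0,0]],"roll":[-0.03,0],"fingers":[0,0]}' >/dev/null; python3 m.py && python3 -m crank '{"translation":[[0,0,0],[0,0,0]],"roll":[-0.03,0],"fingers":[0,0]}' >/dev/null && python3 m.py && python3 -m crank '{"translation":[[0,0,0],[0,0,0]],"roll":[-0.03,0],"fingers":[0,0]}' >/dev/null && python3 m.py && python3 -m crank '{"translation":[[0,0,0],[0,0,0]],"roll":[-0.03,0],"fingers":[0,0]}' >/dev/null && python3 m.py && python3 -m crank '{"translation":[[0,0,0],[0,0,0]],"roll":[-0.03,0],"fingers":[0,0]}' >/dev/null && python3 m.py && python3 -m crank '{"translation":[[0,0,0],[0,0,0]],"roll":[-0.03,0],"fingers":[0,0]}' >/dev/null && python3 m.py
```

```text
MOM [ 1.019  0.09  -0.061] F [-0.6  7.6  5.3] j6 -0.169 yaw 1.2567 [0.5205 0.0348 0.1564]
MOM [ 1.081  0.114 -0.008] F [-0.1  6.2  5.2] j6 -0.169 yaw 1.2867 [0.5204 0.0348 0.1563]
MOM [ 1.045  0.077 -0.1  ] F [-1.1  6.1  4.7] j6 -0.173 yaw 1.3167 [0.5204 0.0348 0.1563]
MOM [ 1.042  0.158 -0.204] F [-1.2  6.4  4.8] j6 -0.274 yaw 1.3464 [0.5202 0.0349 0.1563]
```

The torque is rising, so the stop begins at about 1.15 rad of turn. I'll lean on it a little more.

```bash
python3 -m crank '{"translation":[[0,0,0],[0,0,0],[0,0,0]],"roll":[-0.02,0,0],"fingers":[0,0,0]}' >/dev/null; python3 m.py
```

```text
MOM [ 1.046  0.084 -0.266] F [-0.9  5.9  4.2] j6 -0.254 yaw 1.3657 [0.5202 0.0349 0.1563]
```

```bash
python3 -m crank '{"translation":[[0,0,0],[0,0,0],[0,0,0]],"roll":[-0.02,0,0],"fingers":[0,0,0]}' >/dev/null; python3 m.py;  python3 -m crank '{"translation":[[0,0,0]],"roll":[0],"fingers":[0]}' >/dev/null; python3 m.py
```

```text
MOM [ 1.098  0.132 -0.364] F [-2.2  6.5  4.2] j6 -0.327 yaw 1.3855 [0.5201 0.0349 0.1563]
MOM [ 1.037  0.118 -0.349] F [-1.5  6.3  4.8] j6 -0.325 yaw 1.3855 [0.5201 0.0348 0.1563]
```

```bash
python3 -m crank '{"translation":[[0,0,0],[0,0,0],[0,0,0]],"roll":[-0.03,0,0],"fingers":[0,0,0]}' >/dev/null; python3 m.py;  python3 -m crank '{"translation":[[0,0,0],[0,0,0],[0,0,0]],"roll":[0,0,0],"fingers":[0,0,0]}' >/dev/null; python3 m.py
```

```text
MOM [ 1.003  0.123 -0.495] F [-1.4  6.9  5. ] j6 -0.418 yaw 1.4151 [0.52   0.0348 0.1562]
MOM [ 1.017  0.147 -0.409] F [-1.2  5.8  4.2] j6 -0.415 yaw 1.4151 [0.52   0.0348 0.1562]
```

It is leaning at roughly 0.3 N m over friction, held for more than 0.4 s. I'll relax it a little, then start the lift along the hinge arc.

```bash
python3 -m crank '{"translation":[[0,0,0],[0,0,0],[0,0,0]],"roll":[0.04,0.03,0],"fingers":[0,0,0]}' >/dev/null; python3 m.py; python3 -m crank '{"translation":[[1.3,3,-10],[1.5,3.7,-9.7],[1.7,4.1,-9.5],[1.9,4.4,-9.3],[0,0,0]],"roll":[0,0,0,0,0],"fingers":[0,0,0,0,0]}'; python3 m.py
```

```text
MOM [ 1.049  0.136 -0.115] F [-0.3  7.5  5. ] j6 0.027 yaw 1.3458 [0.5201 0.0349 0.1563]
clock: 14.45
position: [0.5338, 0.037, 0.1932]
ee_rot: [-0.003, 0.782, 0.624, -0.004]
contact_force: [-4.8, 4.6, -2.1]
width: 0.0141
gripper_force: 61.7
MOM [0.572 1.063 0.029] F [-4.8  4.6 -2.1] j6 0.004 yaw 1.3472 [0.5338 0.037  0.1932]
```

```bash
python3 -m crank '{"translation":[[2,4.8,-9],[2.2,5.3,-8.8],[2.4,5.7,-8.5],[2.6,6.2,-8.1],[2.7,6.4,-7.8],[0,0,0],[0,0,0]],"roll":[0,0,0,0,0,0,0],"fingers":[0,0,0,0,0,0,0]}'; python3 m.py; python3 -c "
from h import *
cv2.imwrite('pics/s2.png',get_image('scene')[60:330,130:490])"
```

```text
clock: 15.15
position: [0.5589, 0.0422, 0.2334]
ee_rot: [-0.007, 0.781, 0.624, -0.009]
contact_force: [-10.9, 4.3, -2.9]
width: 0.0142
gripper_force: 79.3
MOM [ 0.476  3.111 -0.008] F [-10.9   4.3  -2.9] j6 0.051 yaw 1.3476 [0.5589 0.0422 0.2334]
```

View pics/s2.png

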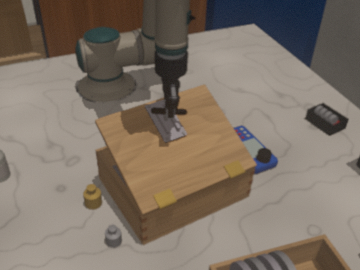

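The lid is up at about 0.4 rad. I'll relieve the side load, then open slightly and withdraw upward.

```bash
python3 -m crank '{"translation":[[-0.8,-2,0],[-0.8,-2,0],[0,0,0]],"roll":[0,0,0],"fingers":[0,0,0]}'; python3 m.py
```

```text
clock: 15.5
position: [0.5585, 0.0421, 0.2337]
ee_rot: [-0.005, 0.782, 0.624, -0.005]
contact_force: [-3.2, 5.6, -9.0]
width: 0.0137
gripper_force: 78.7
MOM [0.758 1.725 0.039] F [-3.2  5.6 -9. ] j6 0.062 yaw 1.3473 [0.5585 0.0421 0.2337]
```

```bash
python3 -m crank '{"translation":[[0,0,0],[0,0,0],[0,0,0],[0,0,0]],"roll":[0,0,0,0],"fingers":[0.25,0.32,0.32,0.32]}' 20; python3 m.py
```

```text
clock: 15.9
position: [0.5643, 0.0404, 0.2381]
ee_rot: [0.001, 0.782, 0.624, 0.0]
contact_force: [0.2, -0.3, -0.1]
width: 0.0272
gripper_force: 0.0
MOM [0.018 0.011 0.006] F [ 0.2 -0.3 -0.1] j6 -0.0 yaw 1.3465 [0.5643 0.0404 0.2381]
```

```bash
python3 -m crank '{"translation":[[0,0,-8],[0,0,-12],[0,0,-20],[0,0,-30],[0,0,-30],[0,0,-20],[0,0,0]],"roll":[0,0,0,0,0,0,0],"fingers":[0.34,0.34,0.34,0.34,0.34,0.34,0.34]}'; python3 m.py; python3 -c "
from h import *
a=get_image('scene')[60:330,130:490];b=get_image('wrist')
b=cv2.resize(b,(360,270));cv2.imwrite('pics/s3.png',np.hstack([a,b]))"
```

```text
clock: 16.6
position: [0.5652, 0.0411, 0.362]
ee_rot: [0.003, 0.782, 0.624, 0.003]
contact_force: [-0.8, 0.1, -0.1]
width: 0.0292
gripper_force: 0.0
MOM [0.014 0.011 0.04 ] F [-0.8  0.1 -0.1] j6 -0.0 yaw 1.3468 [0.5652 0.0411 0.362 ]
```

View pics/s3.png

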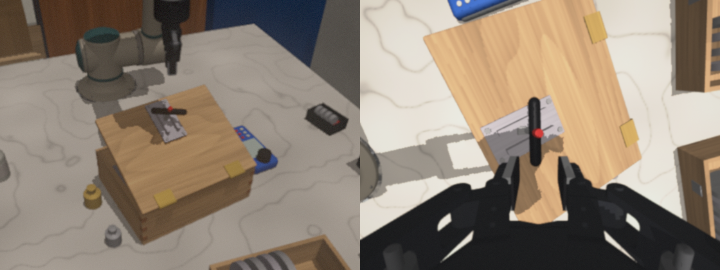

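The lid stands open by itself. The handle is out and turned across the plate, with the red button at about (538,132) in the right half of the picture. The gripper is clear.

```bash
python3 -c "
from h import *
print(manip.sign_off())"
```

```text
the job is handed in; nothing more can be done
None
```

The lid stands open by itself at about 0.4 rad (estimated from the lift path) with the handle popped out and turned to its stop; the gripper is clear, no bystander was touched that I could see, and the job was handed in at about 17 s, with no verdict shown.

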